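# Raise the telescopic key stand until its lock button clicks out

### The arm

A 6-joint arm with a two-finger parallel gripper is mounted at the origin on the work surface. World frame = base frame: x ahead of the robot, y to its left, z up, the work surface at z = 0. Lengths are in m, angles in rad, forces in N, time in s.
With the tool pointing down it reaches from about 0.35 to 0.775 m from the base axis. Payload 7.3 kg.
Tool frame: the origin (TCP) lies midway between the tips of the shut fingers; the grasp point (between the pads) lies ctrl.pinch_z behind it (ctrl.pinch_z is the distance from the TCP to the grasp point, in m); z points along the fingers, y is the line along which they close (so a half turn about z gives the same grasp; the last joint's range is limited). The gripper opens to 92 mm and grips with 3 to 60 N. Pads are 19 mm wide; open, the fingers measure 130 mm over their backs; the gripper's body (75 mm by 190 mm) begins 47 mm behind the grasp point.
Start: joints at [-1.347, 0.342, 1.524, -0, 1.275, -0.146], TCP at [0.19, -0.49, 0.202] pointing down, gripper open.
Joint ranges: [-2.53, 2.53], [-0.77, 2.02], [0.04, 2.7], [-1, 4.14], [0.28, 2.66], [-3.11, 3.11]. Speed limits (rad/s): [2.57, 2.57, 3.14, 3.14, 3.14, 3.14].

### API

Orientations are given as a unit quaternion [w, x, y, z].
In Python, from workcell import get_state, cams, ctrl gives the robot as it stands. The module is installed in compiled form; this text tells all that it offers.
- The arm moves only by the shell command python3 -m handwheel 'ROWS' [OPENING]. ROWS is JSON, a list of rows, each a list of 6 numbers: the shift along the tool's x, y, z in mm, then the turn, a rotation vector about the tool's x, y, z in degrees. A call has 1 to 10 rows; each row is the pose to reach, as a shift and turn from the pose commanded when the call began, along the tool's axes at that moment; what a row does not reach only later rows make up. A row lasts 1/8 s, in which the tool goes at most 62.5 mm and 10.7 degrees, less where a joint would pass 70% of its speed; a pose out of reach is approached as far as the arm can. A call with a gripper value outside its range is refused whole. OPENING is the closure, from 0 (fully open) to 1 (shut), set as the call begins (- or left out, the last holds). The fingers move at their own pace and stop on an object; the grip force is fixed at half the most. Time passes only in rows, so rows that repeat a pose let the fingers close. It gives the time, the measured TCP pose, the force, the opening and the grip force at its end, in the units of the state.
- get_state(): the state, without advancing time (a new reading comes with each control period).
- cams.camera(name): name is "scene" or "top" or "wrist"; returns the picture (384x512x3 uint8, blue, green, red); there is no depth.
- cams.camera_info(name): a dict with "camera_matrix" (3x3 intrinsics, pixels), "camera_from_world" (4x4, takes a point from world to camera coordinates). Camera axes: x right, y down, z forward; pixel columns grow to the right and rows downward; lengths in m; the calibration is good to about 2 mm. The wrist camera is an equidistant fisheye: a pixel r from the principal point sees the ray r / f radians off the axis. A picture is of the moment at which its call begins: read the wrist's pose just before it. camera_info takes no time and is no camera call; for the wrist camera it gives the pose at the moment of the call.
- ctrl.close_job(): hands the job in; it is judged then, once.
The state is a dict: "time_s": time; "joint_positions": joint angles; "dq": joint speeds; "joint_torque": joint torques, N m; "position": TCP position; "orientation": TCP orientation; "wrist_force": force on the tool from outside, world axes, zero at the start; "ft_torque": the same for the moment, N m; "opening": opening from 0.0 (shut) to 1.0 (fully open); "finger_force": force on a finger pad.
Only numpy, scipy, OpenCV 4.12 (cv2) and the standard library are available. Lean on these libraries where they do the work, as an engineer would, in place of code of your own. Each camera call takes 0.05 s, during which the arm holds its last target. There are 200 camera calls.

### The job

The telescopic key stand on the glass shelf has been pushed down. Pull its T-bar up to full height and, keeping it up there, turn it clockwise (seen from above) until the spring lock button clicks out through the hole in the sleeve; stop there without forcing the turn against it, and let go, leaving the stand locked up. Leave the tray, pill tin, keys and clothes peg where they lie.

Things in the scene. Friction and masses are not known exactly. Their poses are not given: they have to be found in the camera images.
- bar_centre (a point): Centre of the T-bar's wooden hub: x along the bar, y across, z up. Hub 50 mm long (x), 34 wide (y), 44 high; from each end runs a 10 mm bar, tips 88 mm out and turned up to 17 mm above the centre. Grip the hub from above across y. Pushed down, it is 172 mm above the glass; fully up, 252 to 253. A 30 mm tube under the hub slides up and turns in the sleeve; the bar turns about the z axis here.
- sleeve_top (a point): Top centre, 125 mm above the glass, of the upright steel sleeve, 44 mm across, on a round foot 140 mm across; all fixed to the glass. The hole for the button is 10.4 mm wide and high, centred 17 mm below this point, in the sleeve's side; which way it faces changes every time and is not shown by this frame's axes.
- lift (a joint): How far the T-bar is pulled up, m: 0 down, 0.081 at the upper stop. Stiff: about 6.5 N of friction plus 3 to 4.5 N of weight, so it stays where left. The button meets the hole's height at 0.080 and clicks only within 1.5 mm of that: keep the bar up at the stop while turning.
- lock (a joint): How far the steel lock button (in the tube, on the bar's +x side, 7 mm thick) stands out, m: 0 held in by the sleeve, 0.008 clicked out, 4 mm proud. Its spring pushes it out when it faces the hole: 28 to 115 degrees of clockwise turn (from above) from the start; an end stop lies beyond. Turning takes about 0.1 N m; clicked out, it turns only 5 degrees either way and cannot be pushed down.
- button: The lock button itself; its frame has the axes of bar_centre and its origin on the tube's axis, 144 mm below bar_centre. Once it is out, turning on bears on it sideways at about 20 mm from the axis: 0.6 N m of twist is about 30 N.
- tray_centre (a point): Bystander: centre of a black ceramic tray, 120 x 180 x 16 mm, half-way up. To be left alone.
- tin_centre (a point): Bystander: centre of a stainless steel pill tin with a twist cap, 72 mm across, 42 mm high, half-way up. To be left alone.
- keys_centre (a point): Bystander: middle of a pair of flat steel keys lying spread, about 75 mm long, 5 mm thick. To be left alone.
- peg_centre (a point): Bystander: middle of a wooden clothes peg, 78 mm long, 11 mm high. To be left alone.
Things that resemble listed ones, but are neither listed nor needed, are in the scene too. Leave any pink or yellow look-alike of the part that bears bar_centre alone.

How it is judged:
On the way, in this order (a step that is already met when the one before it is completed fails the run):
1. the T-bar is drawn up by more than 50 mm (value of joint lift above 0.05 m), for 0.05 s.
2. the lock button has clicked out at full height (value of joint lock above 0.005 m and value of joint lift above 0.077 m), for 0.2 s.
At the end, for the whole second after the job is handed in: The T-bar stands still at full height (pulled up by more than 77 mm), the lock button stands out by more than 5 mm, and the T-bar is let go (all of step 2 and velocity of joint lift below 0.01 m/s and not (velocity of joint lift below -0.01 m/s)); the robot touches nothing.
It fails at once if the tray is moved by more than 25 mm (distance of tray_centre from where it was at the start of the episode above 0.025 m).
It fails at once if the pill tin is moved by more than 25 mm (distance of tin_centre from where it was at the start of the episode above 0.025 m).
It fails at once if the keys is moved by more than 25 mm (distance of keys_centre from where it was at the start of the episode above 0.025 m).
It fails at once if the clothes peg is moved by more than 25 mm (distance of peg_centre from where it was at the start of the episode above 0.025 m).
It fails at once if the lock button is forced: loaded by more than 60 N (contact force between button and anything else above 60 N).
It also fails if it takes over 51 s, if anything falls off the work surface, if the arm or the gripper's body presses on something with over 40 N, if the wrist force passes 120 N, or if a joint passes its speed limit or range.

## Working session

There is one attempt and no reset: what is moved stays moved. The work goes in short steps, Python scripts to look and compute and a shell command to move; the robot and the scene stay as the last step left them, time stands still between calls to the robot, and variables do not carry over. Pictures are saved under pics/ and viewed, at most 10 in all, crops included, and the job is handed in when it is done.

```bash
mkdir -p pics; python3 - <<'E'
from workcell import get_state,cams,ctrl
import cv2,numpy as np
a=cams.camera("scene");b=cams.camera("top")
cv2.imwrite("pics/s0.png",a);cv2.imwrite("pics/t0.png",b)
for n in("scene","top"):
    i=cams.camera_info(n);print(n,np.round(i["camera_matrix"],1).tolist(),np.round(i["camera_from_world"],4).tolist())
s=get_state();print(s["time_s"],s["position"],s["orientation"],s["opening"],ctrl.pinch_z)
E
```

```text
scene [[441.9, 0.0, 253.9], [0.0, 441.9, 193.8], [0.0, 0.0, 1.0]] [[-0.4143, 0.9102, 0.0006, 0.2299], [0.5654, 0.2579, -0.7834, -0.1923], [-0.7132, -0.3242, -0.6215, 1.7423], [0.0, 0.0, 0.0, 1.0]]
top [[404.6, 0.0, 251.3], [0.0, 404.6, 195.9], [0.0, 0.0, 1.0]] [[-0.0024, -0.9999, 0.0101, -0.0001], [-0.9954, 0.0014, -0.0955, 0.5395], [0.0955, -0.0103, -0.9954, 1.1013], [0.0, 0.0, 0.0, 1.0]]
0.1 [ 0.18967046 -0.48911375  0.20170968] [-6.89563491e-04  9.82950551e-01  1.83868802e-01 -4.45746563e-05] 1.0011855919776695 0.0188
```

View pics/s0.png

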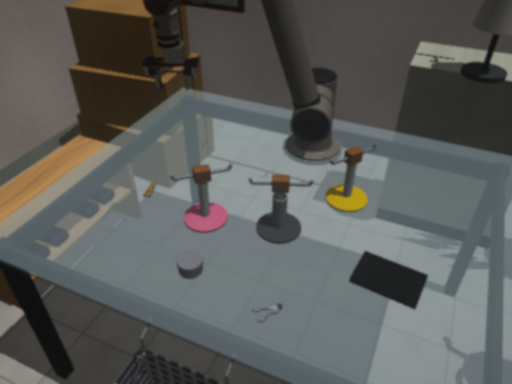

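View pics/t0.png

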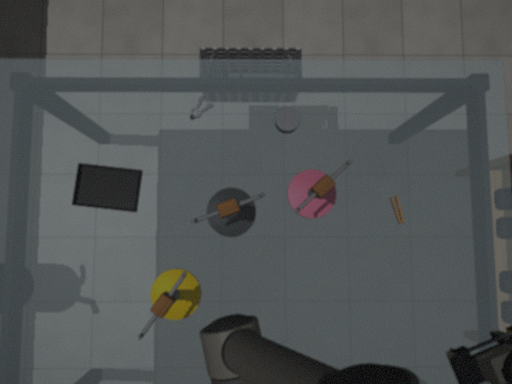

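Three T-bar stands are visible: pink foot (scene 205,217 / top 312,193), yellow foot (scene 347,198 / top 176,294) and grey steel foot (scene 279,227 / top 231,212). The grey one fits the description, since the pink and yellow ones are the excluded look-alikes. I'll confirm it with an enlarged crop and measure it.

```bash
cat > h.py <<'E'
import numpy as np,cv2
from workcell import get_state,cams,ctrl
from scipy.spatial.transform import Rotation as R
def ray(n,px):
    i=cams.camera_info(n);K=np.array(i["camera_matrix"]);T=np.array(i["camera_from_world"])
    Rm=T[:3,:3];return -Rm.T@T[:3,3],Rm.T@np.linalg.solve(K,[px[0],px[1],1.])
def onplane(n,px,z):
    o,d=ray(n,px);return o+d*(z-o[2])/d[2]
def tri(p,q):
    o1,d1=ray("scene",p);o2,d2=ray("top",q)
    s=np.linalg.lstsq(np.c_[d1,-d2],o2-o1,rcond=None)[0]
    a,b=o1+s[0]*d1,o2+s[1]*d2;return (a+b)/2,np.linalg.norm(a-b)
def brown(im):
    h=cv2.cvtColor(im,cv2.COLOR_BGR2HSV);return cv2.inRange(h,(3,90,40),(18,255,200))
def rot():
    s=get_state();q=s["orientation"];return R.from_quat([q[1],q[2],q[3],q[0]]).as_matrix()
E
python3 - <<'E'
from h import *
a=cv2.imread("pics/s0.png");b=cv2.imread("pics/t0.png")
for n,im in(("scene",a),("top",b)):
    m=brown(im)
    for c in cv2.findContours(m,0,2)[0]:
        if 80<cv2.contourArea(c)<1500:
            r=cv2.minAreaRect(c);x,y=r[0]
            print(n,np.round(r[0],1),np.round(r[1],1),round(r[2],1),cv2.contourArea(c),onplane(n,(x,y),.183).round(3))
# grey foot in top / scene crops
c1=cv2.resize(a[160:250,235:330],None,fx=4,fy=4,interpolation=3);c2=cv2.resize(b[175:245,185:275],None,fx=4,fy=4,interpolation=3)
H=max(c1.shape[0],c2.shape[0]);o=np.zeros((H,c1.shape[1]+c2.shape[1],3),np.uint8);o[:c1.shape[0],:c1.shape[1]]=c1;o[:c2.shape[0],c1.shape[1]:]=c2
cv2.imwrite("pics/c0.png",o)
E
```

```text
scene [  3.6 290.7] [38.5 13. ] 63.4 245.5 [ 1.112 -0.334  0.183]
scene [280.5 178.8] [15.4  7.7] 5.7 100.0 [0.493 0.055 0.183]
scene [201.6 171.2] [15.2 15.2] 63.4 153.0 [ 0.554 -0.168  0.183]
scene [355.  154.3] [15.  15.4] 70.0 158.0 [0.28  0.216 0.183]
scene [196.  75.] [10. 28.] 0.0 138.5 [-0.031 -0.529  0.183]
scene [184.7  33.3] [57.3 16.1] 74.1 365.0 [-0.45  -0.84   0.183]
top [161.9 305.1] [13.5 21.7] 35.5 256.5 [0.269 0.21  0.183]
top [227.8 207.6] [14.3 20.4] 68.2 256.0 [0.496 0.057 0.183]
top [323. 186.] [14.1 21.2] 45.0 256.5 [ 0.548 -0.172  0.183]
```

View pics/c0.png

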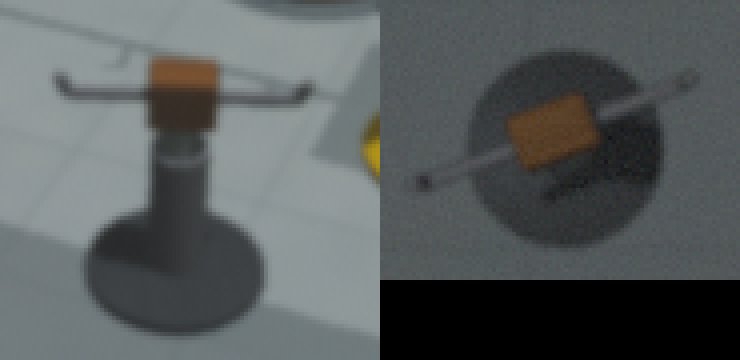

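The crop shows a grey steel sleeve and foot with a brown hub (scene about 281,183; top about 228,208) and a plain T-bar with tips at top (195.8,220.5) and (261.5,195). This is the target stand. Next I'll work out its position and yaw.

```bash
python3 - <<'E'
from h import *
l=onplane("top",(195.75,220.5),.189);r=onplane("top",(261.5,195),.189)
print("tips",l,r,np.linalg.norm(l-r),(l+r)/2)
print("foot",onplane("top",(231.75,212),.008),onplane("scene",(278.7,227.5),.008))
hub=onplane("top",(227.8,207.6),.194);print("hubtop",hub)
print("scene hub top face",onplane("scene",(280.7,178.5),.194))
print("tri",tri((280.7,178.5),(227.8,207.6)))
d=l-r;yaw=np.degrees(np.arctan2(d[1],d[0]));print("bar yaw",yaw)
M=rot();print(M.round(3));print("tool x yaw",np.degrees(np.arctan2(M[1,0],M[0,0])))
s=get_state();p=s["position"];print(p)
tgt=np.array([hub[0],hub[1],.172+.15]);print("shift tool mm",M.T@(tgt-p)*1000)
# other hubs' height
print("pink",tri((203,175),(323,186)),"yel",tri((355,154.3),(161.9,305.1)))
E
```

```text
tips [0.465506  0.1320746 0.189    ] [ 0.52584584 -0.0236749   0.189     ] 0.16702935337174185 [0.49567592 0.05419985 0.189     ]
foot [0.4955813  0.05397301 0.008     ] [0.50617101 0.06159898 0.008     ]
hubtop [0.49558584 0.05621633 0.194     ]
scene hub top face [0.50553794 0.06028312 0.194     ]
tri (array([0.49604518, 0.05668154, 0.18652129]), np.float64(0.00022802861400934984))
bar yaw 111.17716136819725
[[ 0.932  0.361 -0.   ]
 [ 0.361 -0.932  0.001]
 [ 0.    -0.001 -1.   ]]
tool x yaw 21.190375068503922
[ 0.18967046 -0.48911375  0.20170968]
shift tool mm [ 482.37006549 -398.04328487 -119.66427191]
pink (array([ 0.54856479, -0.17184596,  0.16546085]), np.float64(0.007373580144803315)) yel (array([0.26690939, 0.21287644, 0.17370005]), np.float64(0.0030034874198789224))
```

```bash
python3 -m handwheel '[[30,-30,-60,0,0,0],[80,-70,-98,0,0,-10],[130,-110,-98,0,0,-20],[180,-150,-98,0,0,-30],[230,-190,-98,0,0,-40],[280,-230,-98,0,0,-50],[330,-270,-98,0,0,-60],[380,-310,-98,0,0,-70],[430,-350,-98,0,0,-80],[482,-397,-98,0,0,-90]]' 0
python3 -m handwheel '[[0,0,0,0,0,0],[0,0,0,0,0,0]]'
python3 - <<'E'
from h import *
i=cams.camera_info("wrist");T=np.array(i["camera_from_world"])
s=get_state();w=cams.camera("wrist");cv2.imwrite("pics/w1.png",w)
print(s["time_s"],s["position"],s["joint_positions"],s["wrist_force"],s["ft_torque"]);M=rot();print("yaw",np.degrees(np.arctan2(M[1,0],M[0,0])))
print(i["camera_matrix"],T.round(4).tolist())
E
```

```text
time_s: 1.35
position: [0.4789, 0.0238, 0.3001]
orientation: [0.0, 0.563, 0.827, -0.0]
wrist_force: [0.4, -0.5, 0.4]
opening: 0.999
finger_force: 0.0
time_s: 1.6
position: [0.4779, 0.0217, 0.2998]
orientation: [-0.0, 0.565, 0.825, -0.001]
wrist_force: [-0.3, 0.3, 0.2]
opening: 1.0
finger_force: 0.0
1.6 [0.47792652 0.02168874 0.29983821] [-1.14574382e-01  1.95154583e-01  1.45693739e+00 -6.29950796e-04
  1.49072160e+00 -4.84198260e-01] [-0.3328246   0.28842712  0.15442584] [ 0.00821746 -0.0926085   0.04785974]
yaw 111.10098258180886
[[297.31863964   0.         254.4991123 ]
 [  0.         297.31863964 187.44699826]
 [  0.           0.           1.        ]] [[0.9327, 0.3605, -0.0015, -0.4528], [0.3442, -0.8892, 0.3014, -0.2123], [0.1073, -0.2816, -0.9535, 0.4388], [0.0, 0.0, 0.0, 1.0]]
```

View pics/w1.png

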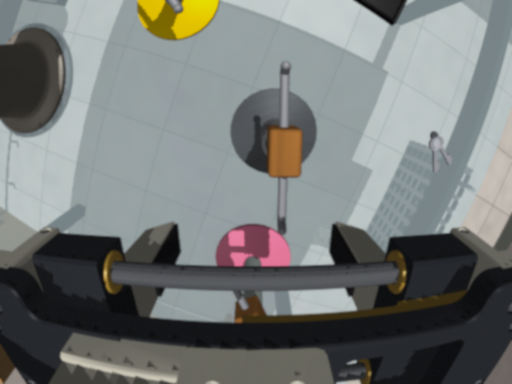

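The wrist view shows the grey-footed stand with its hub at about (285,150) and bar tips at about (286,67) and (282,226). The arm stopped 35 mm short, so I'll refine the hub position from this view.

```bash
cat >> h.py <<'E'
def wplane(px,z):
    i=cams.camera_info("wrist");K=np.array(i["camera_matrix"]);T=np.array(i["camera_from_world"])
    v=np.array([px[0]-K[0,2],px[1]-K[1,2]]);r=np.linalg.norm(v);t=r/K[0,0]
    d=T[:3,:3].T@np.array([*(v/r*np.sin(t)),np.cos(t)]);o=-T[:3,:3].T@T[:3,3];return o+d*(z-o[2])/d[2]
def wmask(im):
    h=cv2.cvtColor(im,cv2.COLOR_BGR2HSV);return cv2.inRange(h,(5,120,60),(18,255,255))
E
python3 - <<'E'
from h import *
w=cv2.imread("pics/w1.png");m=wmask(w)[90:230,240:330]
c=max(cv2.findContours(m,0,2)[0],key=cv2.contourArea)+np.array([240,90]);r=cv2.minAreaRect(c);print(r)
B=cv2.boxPoints(r);P=np.array([wplane(b,.194) for b in B]);print(P.round(4),P.mean(0),np.linalg.norm(P-np.roll(P,1,0),axis=1))
l=wplane((286,67),.189);q=wplane((282,226),.189);d=l-q
print("tips",l,q,np.linalg.norm(d),(l+q)/2,"yaw",np.degrees(np.arctan2(d[1],d[0])))
h=cv2.cvtColor(w,cv2.COLOR_BGR2HSV)[75:190,220:325]
v=w[130,225:330].mean(1);print(v.astype(int))
E
```

```text
((284.0, 151.0), (50.0, 34.0), 90.0)
[[0.4696 0.0748 0.194 ]
 [0.5004 0.0872 0.194 ]
 [0.5202 0.0406 0.194 ]
 [0.4881 0.0281 0.194 ]] [0.49455745 0.05765762 0.194     ] [0.05025109 0.03319849 0.05063782 0.03450005]
tips [0.46578828 0.13573568 0.189     ] [ 0.52491779 -0.01943454  0.189     ] 0.16605450046636952 [0.49535303 0.05815057 0.189     ] yaw 110.8599560516213
[156 156 156 155 146 122  97  87  86  85  86  86  86  85  86  86  85  86
  85  85  85  85  85  86  86  87  86  86  82  72  56  46  44  45  45  48
  51  53  54  56  60  61  54  48  56  69  81  89  92  95  94  93  93  91
  90  88  87  87  87  88  89  89  90  90  91  90  90  90  90  89  90  89
  90  90  88  86  84  84  82  82  82  82  82  81  82  81  82  81  81  82
  89 112 138 151 155 156 155 155 156 155 155 156 155 155 155]
```

```bash
python3 -m handwheel '[[14,14,0,0,0,0],[27,28,0,0,0,0],[27,28,20,0,0,0],[27,28,40,0,0,0],[27,28,60,0,0,0],[27,28,60,0,0,0],[27,28,60,0,0,0]]' 0
python3 - <<'E'
from h import *
s=get_state();w=cams.camera("wrist");cv2.imwrite("pics/w2.png",w)
M=rot();d=np.array([.495,.0575,.153])-s["position"];print(s["position"],"shift",(M.T@d*1000).round(1),"yaw",np.degrees(np.arctan2(M[1,0],M[0,0])))
E
```

```text
time_s: 2.52
position: [0.4951, 0.0567, 0.2411]
orientation: [0.001, 0.565, 0.825, 0.0]
wrist_force: [0.0, -1.1, 0.8]
opening: 0.998
finger_force: 0.0
[0.49511267 0.05673654 0.2411465 ] shift [ 0.8  0.  88.1] yaw 111.14883201995325
```

View pics/w2.png

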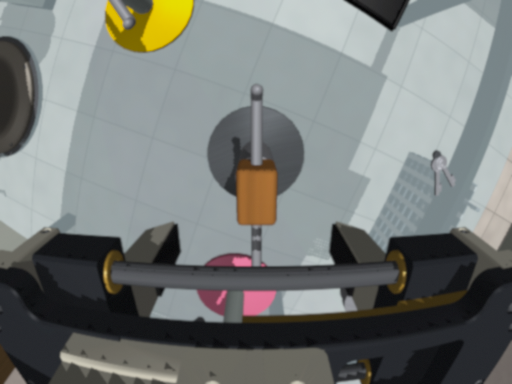

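The hub at (257,192) is centred between the finger pads (178 and 333), so I'll descend and grip.

```bash
python3 -m handwheel '[[1,0,25,0,0,0],[1,0,50,0,0,0],[1,0,75,0,0,0],[1,0,88,0,0,0],[1,0,88,0,0,0],[1,0,88,0,0,0]]' 0
python3 -m handwheel '[[0,0,0,0,0,0],[0,0,0,0,0,0],[0,0,0,0,0,0],[0,0,0,0,0,0],[0,0,0,0,0,0],[0,0,0,0,0,0],[0,0,0,0,0,0]]' 1
python3 -c "
from h import *;s=get_state();print(s['wrist_force'],s['ft_torque'],s['position'])"
```

```text
time_s: 3.32
position: [0.4951, 0.058, 0.1534]
orientation: [0.001, 0.565, 0.825, 0.001]
wrist_force: [-0.2, 0.4, 0.4]
opening: 1.003
finger_force: 0.0
time_s: 4.2
position: [0.495, 0.0582, 0.1524]
orientation: [0.001, 0.565, 0.825, 0.001]
wrist_force: [2.9, 1.7, -0.9]
opening: 0.367
finger_force: 30.0
[ 2.88958456  1.66174461 -0.91245661] [ 0.20608785 -0.57071002 -0.06243776] [0.49504877 0.05823703 0.15240437]
```

Gripped at 0.367 × 92 = 34 mm, which matches the hub width. Now I'll lift.

```bash
python3 -m handwheel '[[0,0,-10,0,0,0],[0,0,-20,0,0,0],[0,0,-30,0,0,0],[0,0,-40,0,0,0],[0,0,-50,0,0,0],[0,0,-60,0,0,0],[0,0,-60,0,0,0]]' 1
python3 -m handwheel '[[0,0,-6,0,0,0],[0,0,-12,0,0,0],[0,0,-17,0,0,0],[0,0,-17,0,0,0]]' 1
python3 -c "
from h import *;s=get_state();print(s['wrist_force'],s['ft_torque'],s['position'])"
```

```text
time_s: 5.08
position: [0.495, 0.0582, 0.2122]
orientation: [0.0, 0.565, 0.825, 0.0]
wrist_force: [3.9, 1.4, -3.3]
opening: 0.368
finger_force: 30.0
time_s: 5.58
position: [0.4949, 0.0583, 0.2286]
orientation: [0.0, 0.565, 0.825, 0.0]
wrist_force: [6.1, 1.7, -6.6]
opening: 0.366
finger_force: 30.0
[ 6.12608147  1.68415477 -6.64654189] [ 3.03153016e-01 -1.21790624e+00  1.02199949e-04] [0.49486044 0.05825051 0.22863694]
```

```bash
python3 -m handwheel '[[0,0.5,-2,0,0,0],[0,0.5,-4,0,0,0],[0,0.5,-5,0,0,0],[0,0.5,-5,0,0,0]]' 1
python3 -c "
from h import *;s=get_state();print(s['wrist_force'],s['ft_torque'],s['position'])"
python3 -m handwheel '[[0,0.5,-1,0,0,0],[0,0.5,-1,0,0,0],[0,0.5,-1,0,0,0]]' 1
python3 -c "
from h import *;s=get_state();print(s['wrist_force'],s['ft_torque'],s['position'])"
```

```text
time_s: 6.08
position: [0.4949, 0.0584, 0.2329]
orientation: [-0.001, 0.565, 0.825, -0.0]
wrist_force: [6.1, 1.1, -10.6]
opening: 0.365
finger_force: 30.0
[  6.07487514   1.05329672 -10.56828818] [ 0.2838562  -1.27032441 -0.05596435] [0.4949098  0.05836939 0.23290943]
time_s: 6.45
position: [0.495, 0.0585, 0.2335]
orientation: [-0.001, 0.565, 0.825, -0.001]
wrist_force: [5.8, 2.0, -13.1]
opening: 0.366
finger_force: 30.0
[  5.804928     2.0457324  -13.06663575] [ 0.2291084  -1.23611436 -0.02130629] [0.49500709 0.05846664 0.23353492]
```

```bash
python3 -m handwheel '[[0,0.5,-1,0,0,0],[0,0.5,-1,0,0,0],[0,0.5,-1,0,0,0]]' 1
python3 -m handwheel '[[0,0,-1,0,0,0],[0,0,-1,0,0,0]]' 1
python3 -c "
from h import *;s=get_state();print(s['wrist_force'],s['ft_torque'],s['position'])"
```

```text
time_s: 6.82
position: [0.495, 0.0586, 0.2336]
orientation: [-0.002, 0.565, 0.825, -0.001]
wrist_force: [5.6, 0.9, -17.4]
opening: 0.371
finger_force: 30.0
time_s: 7.08
position: [0.4948, 0.0586, 0.2337]
orientation: [-0.002, 0.565, 0.825, -0.001]
wrist_force: [7.3, 0.3, -22.9]
opening: 0.37
finger_force: 30.0
[  7.2881721    0.32663766 -22.89227224] [ 0.1717424  -1.58686914 -0.0285742 ] [0.49475348 0.05858168 0.2336917 ]
```

```bash
python3 -m handwheel '[[0,0,0,0,0,3],[0,0,0,0,0,6],[0,0,0,0,0,9],[0,0,0,0,0,12],[0,0,0,0,0,15],[0,0,0,0,0,18],[0,0,0,0,0,21],[0,0,0,0,0,24]]' 1
cat > st.py <<'E'
from h import *
s=get_state();M=rot();print(s['time_s'],"F",s['wrist_force'].round(2),"T",s['ft_torque'].round(3),"p",s['position'].round(4),"yaw",np.degrees(np.arctan2(M[1,0],M[0,0])).round(2),"j",s['joint_torque'].round(2))
E
python3 st.py
```

```text
time_s: 8.07
position: [0.4954, 0.0586, 0.2337]
orientation: [-0.002, 0.725, 0.689, -0.001]
wrist_force: [9.2, 1.2, -25.0]
opening: 0.368
finger_force: 30.0
8.075 F [  9.17   1.24 -25.01] T [ 0.24  -2.067  0.102] p [0.4954 0.0586 0.2337] yaw 87.1 j [ -0.12 -51.98 -29.25  -0.35   3.31  -0.42]
```

```bash
for k in 1; do python3 -m handwheel '[[0,0,1,0,0,1.5],[0,0,1,0,0,3]]' 1 >/dev/null; python3 st.py; python3 -m handwheel '[[0,0,0,0,0,1.5],[0,0,0,0,0,3]]' 1 >/dev/null; python3 st.py; done
```

```text
8.325 F [  7.97   0.13 -18.33] T [ 0.247 -1.608  0.132] p [0.4956 0.0587 0.2337] yaw 84.15 j [ -0.19 -49.21 -27.97  -0.35   2.69  -0.16]
8.575 F [  7.94   0.98 -17.8 ] T [ 0.237 -1.719  0.096] p [0.4956 0.0586 0.2337] yaw 81.15 j [ -0.17 -49.27 -27.87  -0.35   2.77  -0.15]
```

```bash
cat > chk.py <<'E'
from h import *;import sys
s=get_state();M=rot();y=np.degrees(np.arctan2(M[1,0],M[0,0]));t=s['ft_torque'][2];f=s['wrist_force']
print(round(s['time_s'],2),f.round(1),"Tz",t.round(3),"z",s['position'][2].round(4),"yaw",y.round(2));sys.exit(int(t>.19))
E
python3 -m handwheel '[[0,0,0,0,0,1],[0,0,0,0,0,2]]' 1 >/dev/null; python3 chk.py &&
python3 -m handwheel '[[0,0,0,0,0,1],[0,0,0,0,0,2]]' 1 >/dev/null && python3 chk.py &&
python3 -m handwheel '[[0,0,0,0,0,1],[0,0,0,0,0,2]]' 1 >/dev/null && python3 chk.py &&
python3 -m handwheel '[[0,0,0,0,0,1],[0,0,0,0,0,2]]' 1 >/dev/null && python3 chk.py &&
python3 -m handwheel '[[0,0,0,0,0,1],[0,0,0,0,0,2]]' 1 >/dev/null && python3 chk.py &&
python3 -m handwheel '[[0,0,0,0,0,1],[0,0,0,0,0,2]]' 1 >/dev/null && python3 chk.py &&
python3 -m handwheel '[[0,0,0,0,0,1],[0,0,0,0,0,2]]' 1 >/dev/null && python3 chk.py
```

```text
8.82 [  7.    1.2 -19.1] Tz 0.126 z 0.2337 yaw 79.16
9.07 [  8.9   1.5 -19.2] Tz 0.135 z 0.2337 yaw 77.16
9.32 [  8.1   0.4 -18.5] Tz 0.145 z 0.2337 yaw 75.16
9.57 [  8.4  -0.1 -18.9] Tz 0.085 z 0.2337 yaw 73.16
9.82 [  8.8   1.8 -19.1] Tz 0.092 z 0.2337 yaw 71.16
10.07 [  7.9   1.  -19.4] Tz 0.197 z 0.2337 yaw 69.16
```

```bash
python3 -m handwheel '[[0,0,0,0,0,0]]' 1 >/dev/null; python3 chk.py
python3 -m handwheel '[[0,0,0,0,0,0.5],[0,0,0,0,0,1]]' 1 >/dev/null; python3 chk.py
```

```text
10.2 [  8.9   1.1 -19.6] Tz 0.028 z 0.2337 yaw 69.17
10.45 [  9.   1. -19.] Tz 0.125 z 0.2337 yaw 68.18
```

```bash
sed -i 's/t>.19/t>.24/' chk.py
python3 -m handwheel '[[0,0,0,0,0,1],[0,0,0,0,0,2]]' 1 >/dev/null; python3 chk.py &&
python3 -m handwheel '[[0,0,0,0,0,1],[0,0,0,0,0,2]]' 1 >/dev/null && python3 chk.py &&
python3 -m handwheel '[[0,0,0,0,0,1],[0,0,0,0,0,2]]' 1 >/dev/null && python3 chk.py &&
python3 -m handwheel '[[0,0,0,0,0,1],[0,0,0,0,0,2]]' 1 >/dev/null && python3 chk.py &&
python3 -m handwheel '[[0,0,0,0,0,1],[0,0,0,0,0,2]]' 1 >/dev/null && python3 chk.py &&
python3 -m handwheel '[[0,0,0,0,0,1],[0,0,0,0,0,2]]' 1 >/dev/null && python3 chk.py &&
python3 -m handwheel '[[0,0,0,0,0,1],[0,0,0,0,0,2]]' 1 >/dev/null && python3 chk.py &&
python3 -m handwheel '[[0,0,0,0,0,1],[0,0,0,0,0,2]]' 1 >/dev/null && python3 chk.py &&
python3 -m handwheel '[[0,0,0,0,0,1],[0,0,0,0,0,2]]' 1 >/dev/null && python3 chk.py &&
python3 -m handwheel '[[0,0,0,0,0,1],[0,0,0,0,0,2]]' 1 >/dev/null && python3 chk.py
```

```text
10.7 [  9.    1.  -19.6] Tz 0.133 z 0.2336 yaw 66.16
10.95 [  9.2   0.2 -19.5] Tz 0.104 z 0.2337 yaw 64.16
11.2 [  9.5   0.1 -20. ] Tz 0.133 z 0.2337 yaw 62.16
11.45 [  9.2  -0.2 -19.6] Tz 0.113 z 0.2337 yaw 60.16
11.7 [ 10.3   0.1 -20.1] Tz 0.149 z 0.2337 yaw 58.15
11.95 [  9.8   0.9 -20. ] Tz 0.107 z 0.2337 yaw 56.15
12.2 [  9.9   0.2 -20.6] Tz 0.072 z 0.2337 yaw 54.15
12.45 [ 10.9   0.8 -19.5] Tz 0.154 z 0.2337 yaw 52.15
12.7 [ 10.1   0.7 -20. ] Tz 0.087 z 0.2337 yaw 50.15
12.95 [ 10.    0.  -19.8] Tz 0.143 z 0.2337 yaw 48.15
```

```bash

python3 -m handwheel '[[0,0,0,0,0,1],[0,0,0,0,0,2]]' 1 >/dev/null; python3 chk.py &&
python3 -m handwheel '[[0,0,0,0,0,1],[0,0,0,0,0,2]]' 1 >/dev/null && python3 chk.py &&
python3 -m handwheel '[[0,0,0,0,0,1],[0,0,0,0,0,2]]' 1 >/dev/null && python3 chk.py &&
python3 -m handwheel '[[0,0,0,0,0,1],[0,0,0,0,0,2]]' 1 >/dev/null && python3 chk.py &&
python3 -m handwheel '[[0,0,0,0,0,1],[0,0,0,0,0,2]]' 1 >/dev/null && python3 chk.py &&
python3 -m handwheel '[[0,0,0,0,0,1],[0,0,0,0,0,2]]' 1 >/dev/null && python3 chk.py &&
python3 -m handwheel '[[0,0,0,0,0,1],[0,0,0,0,0,2]]' 1 >/dev/null && python3 chk.py &&
python3 -m handwheel '[[0,0,0,0,0,1],[0,0,0,0,0,2]]' 1 >/dev/null && python3 chk.py &&
python3 -m handwheel '[[0,0,0,0,0,1],[0,0,0,0,0,2]]' 1 >/dev/null && python3 chk.py &&
python3 -m handwheel '[[0,0,0,0,0,1],[0,0,0,0,0,2]]' 1 >/dev/null && python3 chk.py
```

```text
13.2 [ 10.    0.6 -19.5] Tz 0.08 z 0.2337 yaw 46.15
13.45 [ 10.6   0.  -19.4] Tz 0.121 z 0.2337 yaw 44.15
13.7 [ 10.8  -1.  -19.9] Tz 0.071 z 0.2337 yaw 42.15
13.95 [ 10.6  -0.5 -19.5] Tz 0.099 z 0.2337 yaw 40.15
14.2 [ 12.1   0.2 -19.7] Tz 0.126 z 0.2337 yaw 38.15
14.45 [ 11.4  -0.4 -19.1] Tz 0.027 z 0.2337 yaw 36.14
14.7 [ 10.8  -0.4 -19.9] Tz 0.069 z 0.2337 yaw 34.14
14.95 [ 11.4  -0.8 -19.8] Tz 0.115 z 0.2337 yaw 32.14
15.2 [ 10.9  -1.7 -20.2] Tz 0.001 z 0.2337 yaw 30.14
15.45 [ 10.3  -1.5 -20. ] Tz -0.013 z 0.2337 yaw 28.13
```

Torque dropped at about 83°, so I'll check whether the bar is following and whether the button has clicked.

```bash
python3 - <<'E'
from h import *
a=cams.camera("scene");w=cams.camera("wrist")
cv2.imwrite("pics/s3f.png",a);cv2.imwrite("pics/w3f.png",w)
c=cv2.resize(a[140:250,230:330],(400,440),interpolation=3);d=cv2.resize(w[20:240,170:340],(340,440),interpolation=3)
cv2.imwrite("pics/c3.png",np.hstack([c,d]))
E
python3 chk.py
```

```text
15.55 [  9.9  -1.8 -19.4] Tz -0.183 z 0.2337 yaw 28.12
```

View pics/c3.png

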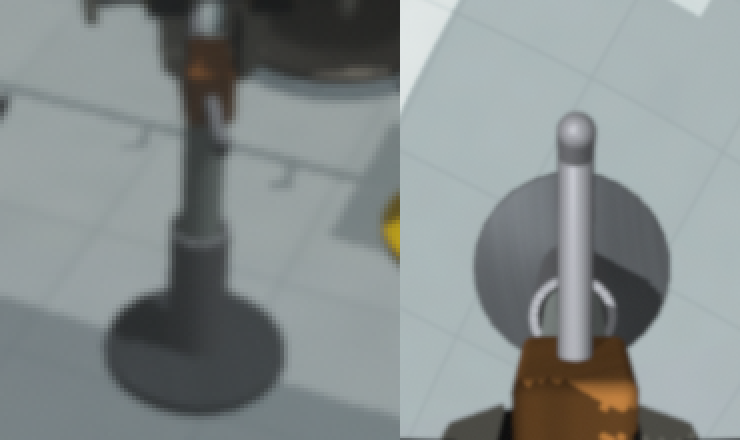

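The bar is aligned with the gripper and the tube is fully up. The button isn't visible, so it isn't resolved or it's on the far side. I'll carry on in fine steps.

```bash

python3 -m handwheel '[[0,0,0,0,0,0.5],[0,0,0,0,0,1]]' 1 >/dev/null; python3 chk.py &&
python3 -m handwheel '[[0,0,0,0,0,0.5],[0,0,0,0,0,1]]' 1 >/dev/null && python3 chk.py &&
python3 -m handwheel '[[0,0,0,0,0,0.5],[0,0,0,0,0,1]]' 1 >/dev/null && python3 chk.py &&
python3 -m handwheel '[[0,0,0,0,0,0.5],[0,0,0,0,0,1]]' 1 >/dev/null && python3 chk.py &&
python3 -m handwheel '[[0,0,0,0,0,0.5],[0,0,0,0,0,1]]' 1 >/dev/null && python3 chk.py &&
python3 -m handwheel '[[0,0,0,0,0,0.5],[0,0,0,0,0,1]]' 1 >/dev/null && python3 chk.py &&
python3 -m handwheel '[[0,0,0,0,0,0.5],[0,0,0,0,0,1]]' 1 >/dev/null && python3 chk.py &&
python3 -m handwheel '[[0,0,0,0,0,0.5],[0,0,0,0,0,1]]' 1 >/dev/null && python3 chk.py
```

```text
15.8 [ 10.6  -1.6 -19.7] Tz -0.056 z 0.2337 yaw 27.14
16.05 [ 10.6  -1.5 -19.4] Tz 0.068 z 0.2337 yaw 26.15
16.3 [ 10.2  -1.4 -18.7] Tz 0.067 z 0.2337 yaw 25.15
16.55 [ 10.8  -1.4 -19.5] Tz 0.037 z 0.2337 yaw 24.15
16.8 [ 11.4  -1.4 -21. ] Tz 0.112 z 0.2337 yaw 23.15
17.05 [ 11.1  -2.  -20.1] Tz 0.078 z 0.2337 yaw 22.15
17.3 [ 10.5  -2.2 -19.9] Tz 0.059 z 0.2337 yaw 21.15
17.55 [ 10.6  -2.4 -19.2] Tz 0.058 z 0.2337 yaw 20.15
```

```bash

python3 -m handwheel '[[0,0,0,0,0,0.7],[0,0,0,0,0,1.5]]' 1 >/dev/null; python3 chk.py &&
python3 -m handwheel '[[0,0,0,0,0,0.7],[0,0,0,0,0,1.5]]' 1 >/dev/null && python3 chk.py &&
python3 -m handwheel '[[0,0,0,0,0,0.7],[0,0,0,0,0,1.5]]' 1 >/dev/null && python3 chk.py &&
python3 -m handwheel '[[0,0,0,0,0,0.7],[0,0,0,0,0,1.5]]' 1 >/dev/null && python3 chk.py &&
python3 -m handwheel '[[0,0,0,0,0,0.7],[0,0,0,0,0,1.5]]' 1 >/dev/null && python3 chk.py &&
python3 -m handwheel '[[0,0,0,0,0,0.7],[0,0,0,0,0,1.5]]' 1 >/dev/null && python3 chk.py &&
python3 -m handwheel '[[0,0,0,0,0,0.7],[0,0,0,0,0,1.5]]' 1 >/dev/null && python3 chk.py &&
python3 -m handwheel '[[0,0,0,0,0,0.7],[0,0,0,0,0,1.5]]' 1 >/dev/null && python3 chk.py
```

```text
17.8 [ 10.2  -1.4 -21. ] Tz 0.05 z 0.2337 yaw 18.64
18.05 [ 10.9  -1.3 -20.3] Tz 0.088 z 0.2337 yaw 17.14
18.3 [ 11.   -2.2 -19.6] Tz 0.033 z 0.2337 yaw 15.64
18.55 [ 10.4  -1.  -19.4] Tz 0.058 z 0.2337 yaw 14.13
18.8 [ 10.6  -2.2 -19.7] Tz 0.09 z 0.2337 yaw 12.64
19.05 [ 11.1  -2.4 -20. ] Tz 0.038 z 0.2337 yaw 11.14
19.3 [ 11.   -2.  -20.5] Tz 0.177 z 0.2337 yaw 9.65
19.55 [ 10.5  -3.3 -19.5] Tz 0.291 z 0.2337 yaw 8.16
```

The torque is rising at about 103°. I'll hold, re-read it, then nudge by 0.5° to see whether it builds.

```bash

python3 -m handwheel '[[0,0,0,0,0,0]]' 1 >/dev/null; python3 chk.py 
python3 -m handwheel '[[0,0,0,0,0,0.5],[0,0,0,0,0,0.5]]' 1 >/dev/null; python3 chk.py; python3 -c "
from h import *;cv2.imwrite('pics/n.png',cams.camera('scene'))"; python3 chk.py
```

```text
19.68 [ 11.   -2.2 -19.5] Tz 0.17 z 0.2337 yaw 8.17
19.93 [ 11.4  -1.8 -20.1] Tz 0.312 z 0.2338 yaw 7.68
19.98 [ 10.9  -3.  -18.7] Tz 0.271 z 0.2337 yaw 7.69
```

```bash
sed -i 's/t>.24/abs(t)>.3/' chk.py
python3 -m handwheel '[[0,0,0,0,0,0.5],[0,0,0,0,0,0.5]]' 1 >/dev/null; python3 chk.py
python3 -m handwheel '[[0,0,0,0,0,-1.5],[0,0,0,0,0,-3],[0,0,0,0,0,-4.5],[0,0,0,0,0,-6]]' 1 >/dev/null; python3 chk.py &&
python3 -m handwheel '[[0,0,0,0,0,-0.5],[0,0,0,0,0,-1]]' 1 >/dev/null && python3 chk.py &&
python3 -m handwheel '[[0,0,0,0,0,-0.5],[0,0,0,0,0,-1]]' 1 >/dev/null && python3 chk.py &&
python3 -m handwheel '[[0,0,0,0,0,-0.5],[0,0,0,0,0,-1]]' 1 >/dev/null && python3 chk.py &&
python3 -m handwheel '[[0,0,0,0,0,-0.5],[0,0,0,0,0,-1]]' 1 >/dev/null && python3 chk.py &&
python3 -m handwheel '[[0,0,0,0,0,-0.5],[0,0,0,0,0,-1]]' 1 >/dev/null && python3 chk.py &&
python3 -m handwheel '[[0,0,0,0,0,-0.5],[0,0,0,0,0,-1]]' 1 >/dev/null && python3 chk.py &&
python3 -m handwheel '[[0,0,0,0,0,-0.5],[0,0,0,0,0,-1]]' 1 >/dev/null && python3 chk.py
```

```text
20.23 [ 11.3  -3.  -20.6] Tz 0.352 z 0.2337 yaw 7.19
20.73 [ 11.   -1.4 -19.8] Tz -0.029 z 0.2337 yaw 13.2
20.98 [ 10.5  -2.4 -20.4] Tz -0.062 z 0.2337 yaw 14.17
21.23 [ 10.9  -1.8 -19.1] Tz -0.063 z 0.2337 yaw 15.17
21.48 [ 11.   -2.3 -19.5] Tz -0.079 z 0.2337 yaw 16.17
21.73 [ 10.7  -2.1 -19.5] Tz -0.053 z 0.2337 yaw 17.17
21.98 [ 10.3  -2.3 -18.9] Tz -0.018 z 0.2337 yaw 18.17
22.23 [ 10.7  -2.2 -19.8] Tz -0.066 z 0.2337 yaw 19.17
22.48 [ 11.1  -3.  -19.5] Tz -0.018 z 0.2337 yaw 20.17
```

```bash

python3 -m handwheel '[[0,0,0,0,0,-0.5],[0,0,0,0,0,-1]]' 1 >/dev/null; python3 chk.py &&
python3 -m handwheel '[[0,0,0,0,0,-0.5],[0,0,0,0,0,-1]]' 1 >/dev/null && python3 chk.py &&
python3 -m handwheel '[[0,0,0,0,0,-0.5],[0,0,0,0,0,-1]]' 1 >/dev/null && python3 chk.py &&
python3 -m handwheel '[[0,0,0,0,0,-0.5],[0,0,0,0,0,-1]]' 1 >/dev/null && python3 chk.py &&
python3 -m handwheel '[[0,0,0,0,0,-0.5],[0,0,0,0,0,-1]]' 1 >/dev/null && python3 chk.py
python3 -m handwheel '[[0,0,0,0,0,0]]' 1 >/dev/null; python3 chk.py
```

```text
22.73 [ 10.9  -1.8 -19.1] Tz -0.047 z 0.2337 yaw 21.17
22.98 [ 10.4  -1.9 -20. ] Tz -0.062 z 0.2338 yaw 22.17
23.23 [ 10.4  -1.9 -20.1] Tz -0.022 z 0.2337 yaw 23.17
23.48 [ 10.5  -1.  -19.7] Tz -0.038 z 0.2337 yaw 24.17
23.73 [ 11.   -0.5 -19.1] Tz -0.027 z 0.2337 yaw 25.17
23.85 [ 10.5  -1.  -19.4] Tz -0.001 z 0.2337 yaw 25.17
```

```bash
python3 - <<'E'
from h import *
a=cams.camera("scene");w=cams.camera("wrist");t=cams.camera("top")
cv2.imwrite("pics/s4f.png",a);cv2.imwrite("pics/w4f.png",w);cv2.imwrite("pics/t4f.png",t)
n=cv2.imread("pics/n.png");w3=cv2.imread("pics/w3f.png")
f=lambda im:cv2.resize(im[145:225,255:310],(220,320),interpolation=3)
g=lambda im:cv2.resize(im[20:240,200:310],(160,320),interpolation=3)
cv2.imwrite("pics/c4.png",np.hstack([f(n),f(a),g(w3),g(w)]))
E
```

```text
(no output)
```

View pics/c4.png

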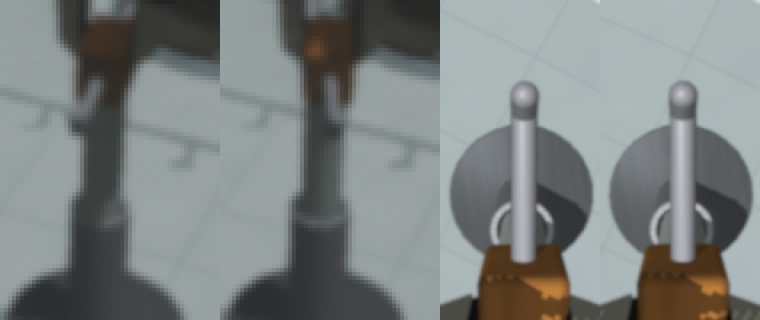

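The bar follows the gripper without slipping (same alignment in both wrist crops). The reverse turn met no resistance over 18°, so the button has not clicked. Pulling at 20 N may hold the lift slightly above the hole's window, so I'll relax to about 0.080 and turn on from there.

```bash

python3 -m handwheel '[[0,0,1.5,0,0,0],[0,0,3,0,0,0]]' 1 >/dev/null; python3 chk.py
python3 -m handwheel '[[0,0,1,0,0,0]]' 1 >/dev/null; python3 chk.py
python3 -m handwheel '[[0,0,0.5,0,0,0]]' 1 >/dev/null; python3 chk.py
```

```text
24.25 [ 6.5 -1.5  3.9] Tz 0.023 z 0.2335 yaw 25.17
24.38 [5.1 0.2 4.3] Tz -0.012 z 0.2333 yaw 25.17
24.5 [ 5.3 -1.3  4.3] Tz -0.04 z 0.233 yaw 25.17
```

```bash

python3 -m handwheel '[[0,0,0.2,0,0,1],[0,0,0.2,0,0,2],[0,0,0.2,0,0,3],[0,0,0.2,0,0,4]]' 1 >/dev/null; python3 chk.py &&
python3 -m handwheel '[[0,0,0,0,0,1],[0,0,0,0,0,2],[0,0,0,0,0,3],[0,0,0,0,0,4]]' 1 >/dev/null && python3 chk.py &&
python3 -m handwheel '[[0,0,0,0,0,1],[0,0,0,0,0,2],[0,0,0,0,0,3],[0,0,0,0,0,4]]' 1 >/dev/null && python3 chk.py &&
python3 -m handwheel '[[0,0,0,0,0,1],[0,0,0,0,0,2]]' 1 >/dev/null && python3 chk.py &&
python3 -m handwheel '[[0,0,0,0,0,1],[0,0,0,0,0,1.5]]' 1 >/dev/null && python3 chk.py &&
python3 -m handwheel '[[0,0,0,0,0,0.5],[0,0,0,0,0,1]]' 1 >/dev/null && python3 chk.py &&
python3 -m handwheel '[[0,0,0,0,0,0.5],[0,0,0,0,0,0.5]]' 1 >/dev/null && python3 chk.py
```

```text
25.0 [ 6.  -2.   2.6] Tz 0.06 z 0.2328 yaw 21.14
25.5 [ 5.4 -2.1  2.7] Tz 0.09 z 0.2328 yaw 17.14
26.0 [ 5.1 -2.5  2.6] Tz 0.048 z 0.2328 yaw 13.14
26.25 [ 6.5 -2.3  2.3] Tz 0.053 z 0.2328 yaw 11.14
26.5 [ 5.6 -3.1  2.7] Tz 0.115 z 0.2328 yaw 9.66
26.75 [ 6.  -2.3  2.2] Tz 0.22 z 0.2328 yaw 8.67
27.0 [ 5.6 -2.1  2.5] Tz 0.155 z 0.2328 yaw 8.19
```

```bash
sed -i 's/abs(t)>.3/t<-.17/' chk.py
python3 -m handwheel '[[0,0,0,0,0,-1],[0,0,0,0,0,-2],[0,0,0,0,0,-3],[0,0,0,0,0,-4],[0,0,0,0,0,-5],[0,0,0,0,0,-6],[0,0,0,0,0,-7],[0,0,0,0,0,-8]]' 1 >/dev/null; python3 chk.py &&
python3 -m handwheel '[[0,0,0,0,0,-1],[0,0,0,0,0,-2],[0,0,0,0,0,-3]]' 1 >/dev/null && python3 chk.py &&
python3 -m handwheel '[[0,0,0,0,0,-1],[0,0,0,0,0,-2],[0,0,0,0,0,-3]]' 1 >/dev/null && python3 chk.py &&
python3 -m handwheel '[[0,0,0,0,0,-1],[0,0,0,0,0,-2],[0,0,0,0,0,-3]]' 1 >/dev/null && python3 chk.py
```

```text
28.0 [ 5.4 -1.9  2.5] Tz -0.083 z 0.2328 yaw 16.19
28.38 [ 6.2 -1.   3. ] Tz -0.007 z 0.2328 yaw 19.19
28.75 [ 5.3 -1.1  3.3] Tz -0.073 z 0.2328 yaw 22.19
29.12 [ 5.3 -1.2  2.8] Tz -0.08 z 0.2328 yaw 25.19
```

```bash

python3 -m handwheel '[[0,0,0,0,0,-1.5],[0,0,0,0,0,-3],[0,0,0,0,0,-4.5]]' 1 >/dev/null; python3 chk.py &&
python3 -m handwheel '[[0,0,0,0,0,-1.5],[0,0,0,0,0,-3],[0,0,0,0,0,-4.5]]' 1 >/dev/null && python3 chk.py &&
python3 -m handwheel '[[0,0,0,0,0,-1.5],[0,0,0,0,0,-3],[0,0,0,0,0,-4.5]]' 1 >/dev/null && python3 chk.py &&
python3 -m handwheel '[[0,0,0,0,0,-1.5],[0,0,0,0,0,-3],[0,0,0,0,0,-4.5]]' 1 >/dev/null && python3 chk.py &&
python3 -m handwheel '[[0,0,0,0,0,-1.5],[0,0,0,0,0,-3],[0,0,0,0,0,-4.5]]' 1 >/dev/null && python3 chk.py
```

```text
29.5 [4.9 0.5 4.9] Tz -0.536 z 0.2327 yaw 29.69
```

The turn now blocks firmly on the counter-clockwise side at about yaw 27, which suggests the button is out. I'll unload and check the clockwise side.

```bash
sed -i 's/t<-.17/t>.19/' chk.py
python3 -m handwheel '[[0,0,0,0,0,2],[0,0,0,0,0,4],[0,0,0,0,0,6],[0,0,0,0,0,6]]' 1 >/dev/null; python3 chk.py &&
python3 -m handwheel '[[0,0,0,0,0,1],[0,0,0,0,0,2]]' 1 >/dev/null && python3 chk.py &&
python3 -m handwheel '[[0,0,0,0,0,1],[0,0,0,0,0,2]]' 1 >/dev/null && python3 chk.py &&
python3 -m handwheel '[[0,0,0,0,0,1],[0,0,0,0,0,2]]' 1 >/dev/null && python3 chk.py &&
python3 -m handwheel '[[0,0,0,0,0,1],[0,0,0,0,0,2]]' 1 >/dev/null && python3 chk.py
```

```text
30.0 [ 5.7 -0.9  3.2] Tz -0.09 z 0.2326 yaw 23.67
30.25 [ 6.2 -0.9  3.9] Tz 0.031 z 0.2326 yaw 21.67
30.5 [ 6.1 -2.1  4.4] Tz 0.067 z 0.2326 yaw 19.67
30.75 [ 6.  -2.   2.6] Tz 0.027 z 0.2326 yaw 17.67
31.0 [ 5.7 -2.5  4. ] Tz 0.087 z 0.2326 yaw 15.67
```

Movement is blocked on both sides, and the counter-clockwise side now stops where it turned freely before, so the button should be out. I'll centre it and do a gentle push-down check.

```bash

python3 -m handwheel '[[0,0,0,0,0,-1.5],[0,0,0,0,0,-2.5]]' 1 >/dev/null; python3 chk.py
python3 -m handwheel '[[0,0,1,0,0,0],[0,0,1,0,0,0]]' 1 >/dev/null; python3 chk.py
python3 -m handwheel '[[0,0,1,0,0,0],[0,0,1,0,0,0]]' 1 >/dev/null; python3 chk.py
python3 -m handwheel '[[0,0,1,0,0,0],[0,0,1,0,0,0]]' 1 >/dev/null; python3 chk.py
```

```text
31.25 [ 6.6 -1.8  2.9] Tz -0.073 z 0.2326 yaw 18.23
31.5 [ 7.  -2.3  2.8] Tz 0.069 z 0.2315 yaw 18.2
31.75 [ 6.3 -1.4  2.4] Tz -0.01 z 0.2307 yaw 18.2
32.0 [ 6.  -1.4  7.5] Tz 0.04 z 0.2303 yaw 18.2
```

Push-down is blocked by the button (force up to 7.5 N at z 0.2303). Now I'll lift it back up and release.

```bash

python3 -m handwheel '[[0,0,-2,0,0,0],[0,0,-4,0,0,0],[0,0,-5.5,0,0,0],[0,0,-5.5,0,0,0]]' 1 >/dev/null; python3 chk.py
python3 -m handwheel '[[0,0,-0.5,0,0,0],[0,0,-1,0,0,0]]' 1 >/dev/null; python3 chk.py
```

```text
32.5 [ 9.  -2.2 -8.2] Tz 0.201 z 0.2332 yaw 18.19
32.75 [ 10.   -1.8 -14.2] Tz 0.11 z 0.2336 yaw 18.19
```

```bash

python3 -m handwheel '[[0,0,1,0,0,0],[0,0,2,0,0,0]]' 1 >/dev/null; python3 chk.py
python3 -m handwheel '[[0,0,0,0,0,0],[0,0,0,0,0,0],[0,0,0,0,0,0],[0,0,0,0,0,0],[0,0,0,0,0,0],[0,0,0,0,0,0]]' 0
python3 -m handwheel '[[0,0,-15,0,0,0],[0,0,-40,0,0,0],[0,0,-70,0,0,0],[0,0,-100,0,0,0],[0,0,-130,0,0,0],[0,0,-130,0,0,0],[0,0,-130,0,0,0]]' 0
python3 - <<'E'
from h import *
w=cams.camera("wrist");a=cams.camera("scene");cv2.imwrite("pics/w5f.png",w);cv2.imwrite("pics/s5f.png",a)
cv2.imwrite("pics/c5.png",np.hstack([cv2.resize(a[145:245,240:320],(320,400),interpolation=3),cv2.resize(w[40:240,150:350],(400,400),interpolation=3)]))
E
```

```text
33.0 [ 6.  -2.4  2.5] Tz 0.074 z 0.2335 yaw 18.2
time_s: 33.75
position: [0.4957, 0.0586, 0.2331]
orientation: [0.0, 0.987, 0.158, -0.0]
wrist_force: [0.0, 0.0, -0.7]
opening: 0.965
finger_force: 0.0
time_s: 34.62
position: [0.4954, 0.0586, 0.3621]
orientation: [-0.0, 0.987, 0.158, -0.001]
wrist_force: [-0.3, -0.4, -0.4]
opening: 1.002
finger_force: 0.0
```

View pics/c5.png

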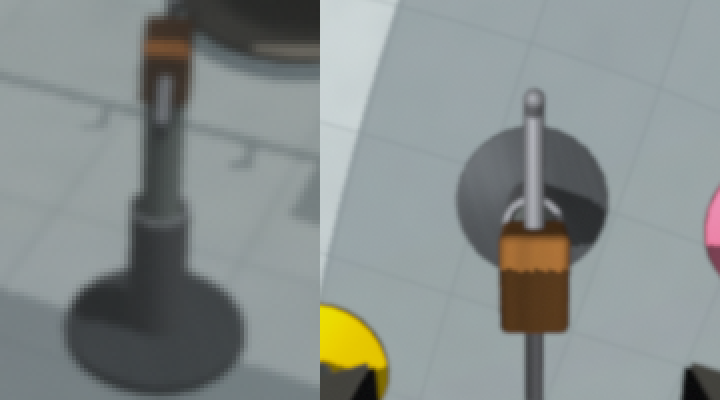

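The stand is up and the gripper is clear of it. The button blocks both turning and pushing down, so I'm handing the job in.

```bash
python3 -c "
from workcell import ctrl;print(ctrl.close_job())"
```

```text
the job is handed in; nothing more can be done
None
```

The job is handed in at about 35 s: the grey T-bar stand is up at full height and released. I judge its lock button out by feel, not by sight: turning back counter-clockwise and pushing down were both blocked. The turn had gone on to a soft stop (about 0.35 N m) before I backed off.

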